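# Pour the dowel blanks from the caddy onto the drying rack

### The job

Lay the five dowel blanks out on the grooved drying rack: carry the wooden caddy over by its handle bar and tip it, lip close above the smooth high end of the rack, so that the dowels roll out and down the board and come to rest one to a groove. Then set the empty caddy down upright in the middle of its black mat, without letting it drop. Leave the other things on the bench where they are.

Things in the scene. Friction and masses are not known exactly. Their poses are not given: they have to be found in the camera images.
- caddy: open-fronted plywood carrying box, 144 wide (its y), 114 deep (x), 124 high, about 0.26 kg empty; origin under its middle at the height of its feet, z up, open front towards -x, back wall at +x. The inside floor is a chute, 126 wide, climbing at 25 degrees from the back wall to the front lip. Two end panels (y = +-68) carry a handle bar over the box. The feet span x = -24 to +58
- caddy_grip (a point): centre of the caddy's handle bar (caddy x 0, y 0, z 112): a flat-sided wooden bar 126 long (along the caddy's y), 18 wide (x), 22 high, free to grip from above with the fingers closing along the caddy's x; at least 20 free below it
- caddy_lip (a point): middle of the chute floor's front edge, the pouring lip: caddy x -52, y 0, z 62; the chute board is 6 thick below this edge; axes as the caddy's. Level, the dowels stay against the back wall; they roll out over the lip once the caddy is tipped nose down more than 25 degrees. Tipping slowly to 35 or 40 degrees empties it
- caddy_bed (a point): middle of the row of dowels as they lie in the caddy; each dowel's centre starts within 42 of it
- mat: flat black rubber bench mat, 220 by 220, 3 thick, fixed; origin at the middle of its underside, so its top is at z = 3. The caddy stands near its middle at the start, turned by up to 0.3 rad against it
- rack: brown wooden drying rack, fixed: a board 152 wide (its y), 180 long, sloping down at 11 degrees towards its -x, roughly towards the robot; origin on the bench under its middle, x level, z up. From the low end: a fence 18 over the board, six V grooves along y (20.6 pitch, 3.3 deep), a smooth apron 56 long to the high end at x = 86, z = 60. Cheeks 12 high beside the grooves only
- rack_apron (a point): point on the apron's surface, on the centre line, 20 from the high end: rack x 67, y 0, z 56; axes as the rack's. The lip belongs just above here for pouring. With the caddy in line with the rack and the lip 12 above this point, its feet pass behind the high end with 26 to spare when it is tipped 18 degrees, but only 8 when level
- dowel1: plain beech dowel blank, 20 diameter, 120 long, edges rounded, about 26 g; origin at its centre, y along its length (x and z turn as it rolls). The five are alike and lie side by side in the caddy, across it
- dowel2: dowel blank like dowel1
- dowel3: dowel blank like dowel1
- dowel4: dowel blank like dowel1
- dowel5: dowel blank like dowel1
- rack_deck (a point): foot of the fence on the rack's centre line: rack x -90, y 0, z 26; axes tipped with the board: x up the slope, z square to it, from the level of ridges and apron. Groove middles at x = 10.3, 30.9, 51.5, 72.1, 92.7, 113.3; a dowel down in one has its centre at z = 7, on a ridge at 10. Dowels roll down over empty grooves until stopped by the fence or a dowel lying ahead
- glue: white glue bottle, 54 diameter, 155 high, standing loose near the back; origin under its middle. Leave alone
- varnish: varnish tin, 84 diameter, 100 high, standing loose near the back; origin under its middle. Leave alone
- brush: flat paintbrush, 190 long (its x), 42 wide, 20 high, lying loose between rack and mat; origin under its middle. Leave alone
- hammer: hammer, 260 long (its x), 30 high, lying loose at the left of the work area, head away from the robot; origin under its middle. Leave alone
- screwdriver: screwdriver, 200 long (its x), 26 high, lying loose at the right of the work area; origin under its middle. Leave alone
- sander: cork sanding block with a wooden grip, 110 by 62 by 40 high, lying loose near the back; origin under its middle. Leave alone
There are look-alikes about, which are no part of the job. Leave any turquoise or yellow look-alike of the dowel2 alone.

How it is judged:
By the outcome, as a careful person would: the job done as asked, in the order asked, and still so for the second after the job is handed in, with the robot touching nothing.
It also fails if it takes over 64 s, if anything falls off the work surface, if the arm or the gripper's body presses on something with over 40 N, if the wrist force passes 120 N, or if a joint passes its speed limit or range.

### The arm

A 7-joint arm with a two-finger parallel gripper is mounted at the origin on the work surface. World frame = base frame: x ahead of the robot, y to its left, z up, the work surface at z = 0. Lengths are in m, angles in rad, forces in N, time in s.
With the tool pointing down it reaches from about 0.425 to 0.875 m from the base axis. Payload 4.7 kg.
Tool frame: the origin (TCP) lies at the very end of the fingers, on their centre line; the grasp point (between the pads) lies 19 mm behind it; z points along the fingers, y is the line along which they close (so a half turn about z gives the same grasp; the last joint's range is limited). The gripper opens to 85 mm and grips with 20 to 120 N. Pads are 22 mm wide; open, the fingers measure 114 mm over their backs; the gripper's body (76 mm by 85 mm) begins 54 mm behind the grasp point. The pads swing forward as they close: fully open they stand 13 mm farther back than shut.
Start: joints at [-1.114, 0.321, -0.07, 1.45, 0.023, 1.371, -0.057], TCP at [0.279, 0.587, 0.231] pointing down, gripper open.
Joint ranges: [-2.86, 2.86], [-0.3, 2.09], [-1.38, 1.24], [0.06, 2.45], [-1.56, 4.7], [0.09, 2.05], [-2.69, 2.69]. Speed limits (rad/s): [2.57, 2.57, 3.14, 3.14, 3.14, 3.14, 3.14].

### API

Orientations are given as a rotation vector (axis times angle).
In Python, from plant import * gives the robot as it stands.
- The arm moves only by the tool jog_arm, never from a script. Its argument "rows" is a list of rows, each an object of numbers: "wx", "wy", "wz": the turn, a rotation vector about the tool's x, y, z in units of 8 degrees (1.0 is 8 degrees); "dx", "dy", "dz": the shift along the tool's x, y, z in units of 25 mm (1.0 is 25 mm); "jaw": the closure in counts, from 0 (fully open) to 255 (shut). A call has 1 to 8 rows; each row is the pose to reach, as a shift and turn from the pose commanded when the call began, along the tool's axes at that moment; what a row does not reach only later rows make up. A row lasts 1/8 s, in which the tool goes at most 62.5 mm and 10.7 degrees, less where a joint would pass 70% of its speed; a pose out of reach is approached as far as the arm can. A call with a gripper value outside its range is refused whole. The fingers move at their own pace and stop on an object; "grip_force" is the grip in N (left out, the last holds). Time passes only in rows, so rows that repeat a pose let the fingers close. It gives the time, the measured TCP pose, the force, the opening and the grip force at its end, in the units of the state.
- get_obs(): the state, without advancing time (a new reading comes with each control period).
- capture(name): name is "scene" or "top" or "wrist"; returns the picture (420x560x3 uint8, red, green, blue); there is no depth.
- camera_info(name): a dict with "fx", "fy", "cx", "cy" (pixels), "R" (3x3) and "t" (3): a world point X has camera coordinates R X + t. Camera axes: x right, y down, z forward; pixel columns grow to the right and rows downward; lengths in m; the calibration is good to about 2 mm. A picture is of the moment at which its call begins: read the wrist's pose just before it. camera_info takes no time and is no camera call; for the wrist camera it gives the pose at the moment of the call.
- hand_in(): hands the job in; it is judged then, once.
Trained networks look in the newest picture that a camera, given by its name, has taken for a name from the list of things; names that differ only in an ending like _2 or _b are one class to them, and where a whole thing is asked for, a point or a joint stands for the part that bears it (a point fixed in the world has none). Each returns a list of dicts, best first, with "p" (0 to 1); they miss things now and then, are a little off and sometimes report something else, mostly with a low value. They report only what shows in the picture. A call takes as long as a camera call. They do not tell look-alikes from the thing itself.
- silhouettes(camera, target): "mask" (420x560 bool, what is visible of it) and "location" ([column, row] as shares, 0 to 1, of the picture: columns of its width, rows of its height, amid what is visible of it).
- landmark_of(camera, target): "location" ([column, row] as shares, 0 to 1, of the picture: columns of its width, rows of its height: a listed point, or the origin of a listed thing).
The state is a dict: "t": time; "joint_positions": joint angles; "qd": joint speeds; "tau": joint torques, N m; "eef_pos": TCP position; "tool_rot": TCP orientation; "contact_force": force on the tool from outside, world axes, zero at the start; "ft_torque": the same for the moment, N m; "finger_gap": finger opening in m; "gripper_force": force on a finger pad.
Only numpy, scipy, OpenCV 4.12 (cv2) and the standard library are available. Lean on these libraries where they do the work, as an engineer would, in place of code of your own. Each camera call takes 0.05 s, during which the arm holds its last target. There are 200 camera calls.

## Working session

There is one attempt and no reset: what is moved stays moved. The work goes in short steps, Python scripts to look and compute and a tool call to move; the robot and the scene stay as the last step left them, time stands still between calls to the robot, and variables do not carry over. Pictures are saved under pics/ and viewed, at most 10 in all, crops included, and the job is handed in when it is done.

Besides the shell and the picture viewer there is one more tool, called after "Emit:" by a JSON object that holds its "method" and its "body". jog_arm: Moves the arm, as the interface text tells. Its arguments: {"type":"object","properties":{"rows":{"type":"array","items":{"type":"object","properties":{"wx":{"type":"number"},"wy":{"type":"number"},"wz":{"type":"number"},"dx":{"type":"number"},"dy":{"type":"number"},"dz":{"type":"number"},"jaw":{"type":"number"}}}},"grip_force":{"type":"number"}},"required":["rows"]}

```bash
ls; mkdir -p pics
python3 - <<'E'
from plant import *
import cv2,numpy as np
o=get_obs();print({k:np.round(v,3).tolist() for k,v in o.items()})
for c in ("scene","top"):
    im=capture(c);cv2.imwrite(f"pics/{c}0.png",im[:,:,::-1])
    i=camera_info(c);print(c,i)
    for n in ("caddy_grip","caddy_lip","caddy","mat","rack","rack_apron","rack_deck","brush","caddy_bed"):
        print(n,[(np.round(d["location"],4).tolist(),round(d["p"],2)) for d in landmark_of(c,n)[:2]])
E
```

```text
pics
{'t': 0.0, 'joint_positions': [-1.114, 0.322, -0.07, 1.452, 0.023, 1.371, -0.057], 'qd': [-0.0, 0.002, -0.002, 0.001, 0.001, 0.001, 0.001], 'tau': [0.0, -49.36, -0.382, -31.433, 0.013, 0.012, -0.0], 'eef_pos': [0.278, 0.587, 0.23], 'tool_rot': [-0.69, -3.065, 0.003], 'contact_force': [-1.143, 0.271, -1.037], 'ft_torque': [-0.02, 0.005, -0.004], 'gripper_force': 0.0, 'finger_gap': 0.085}
scene {'fx': 464.5517861887984, 'fy': 464.5517861887984, 'cx': 274.40703723729393, 'cy': 214.82216498392907, 'R': array([[ 0.71085259,  0.70333969, -0.00136853],
       [ 0.52002075, -0.52688359, -0.6722887 ],
       [-0.47356839,  0.4771865 , -0.7402878 ]]), 't': array([-0.39050645, -0.21814817,  1.45040453])}
caddy_grip [([0.3384, 0.5988], 0.56)]
caddy_lip []
caddy [([0.3454, 0.6636], 0.75), ([0.217, 0.8343], 0.7)]
mat []
rack [([0.5384, 0.4357], 0.66)]
rack_apron [([0.5654, 0.426], 0.82)]
rack_deck [([0.4916, 0.385], 0.66), ([0.3421, 0.6488], 0.22)]
brush [([0.4718, 0.5569], 0.72)]
caddy_bed [([0.3382, 0.6312], 0.81)]
top {'fx': 443.8065527076674, 'fy': 443.8065527076674, 'cx': 285.1291434707943, 'cy': 210.28279183819387, 'R': array([[ 8.07298969e-04, -9.99999657e-01, -1.85619302e-04],
       [-9.92000784e-01, -7.77410880e-04, -1.26229315e-01],
       [ 1.26229127e-01,  2.86039289e-04, -9.92001071e-01]]), 't': array([-0.0039286 ,  0.54782692,  1.1328166 ])}
caddy_grip [([0.6614, 0.5429], 0.91)]
caddy_lip []
caddy [([0.657, 0.5476], 0.95), ([0.3655, 0.6731], 0.44)]
mat []
rack [([0.3709, 0.586], 0.76)]
rack_apron [([0.3709, 0.5324], 0.59)]
rack_deck [([0.3634, 0.6693], 0.82)]
brush [([0.4923, 0.5264], 0.6)]
caddy_bed []
```

View pics/scene0.png

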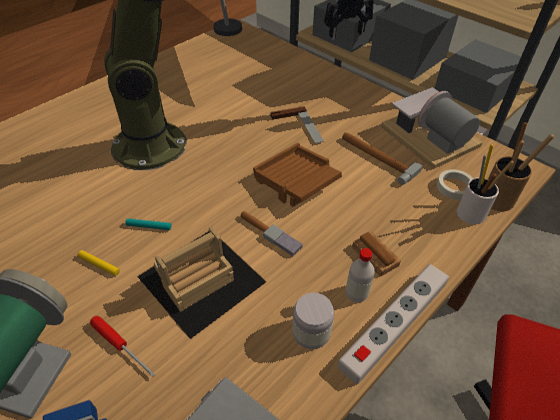

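View pics/top0.png

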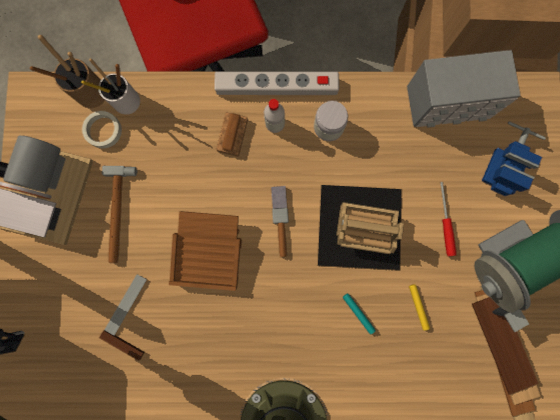

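The scene view shows the caddy on the black mat at about (195,275) and the rack at (297,172). In the top view the caddy is at (370,228), the mat spans roughly (318–403, 185–270), and the rack is at (207,250) with its fence end toward the robot. The turquoise and yellow sticks are at (360,313) and (420,307).

```bash
cat > h.py <<'E'
from plant import *
import cv2,numpy as np
from scipy.spatial.transform import Rotation as Ro
from scipy.optimize import least_squares
def info(c):
    i=camera_info(c); return i
def proj(i,X):
    X=np.atleast_2d(X); c=X@np.array(i["R"]).T+i["t"]
    return np.c_[i["fx"]*c[:,0]/c[:,2]+i["cx"], i["fy"]*c[:,1]/c[:,2]+i["cy"]]
def onz(i,px,z):
    px=np.atleast_2d(px); d=np.c_[(px[:,0]-i["cx"])/i["fx"],(px[:,1]-i["cy"])/i["fy"],np.ones(len(px))]@np.array(i["R"])
    o=-np.array(i["R"]).T@i["t"]; return o+d*((z-o[2])/d[:,2])[:,None]
def tri(obs):
    f=lambda X:np.concatenate([(proj(i,X)[0]-p) for i,p in obs])
    r=least_squares(f,[.5,0,.05]); return r.x,np.abs(r.fun).max()
def px(d): return np.array(d["location"])*[560,420]
def pose2(x,y,th,P): # local pts (mm) to world
    P=np.atleast_2d(P)/1000.; c,s=np.cos(th),np.sin(th)
    return np.c_[x+c*P[:,0]-s*P[:,1], y+s*P[:,0]+c*P[:,1], P[:,2]]
RACKC=[[86,76,60],[86,-76,60],[-90.5,-76,26],[-90.5,76,26]]
E
python3 - <<'E'
from h import *
I={c:info(c) for c in("scene","top")}
L={}
for c in I:
    im=capture(c)
    if c=="top":
        g=im.max(2); m=(g<40).astype(np.uint8); m[:,:300]=0;m[:,420:]=0;m[:170]=0;m[290:]=0
        n,l,s,_=cv2.connectedComponentsWithStats(m);k=1+np.argmax(s[1:,4])
        r=cv2.minAreaRect(np.argwhere(l==k)[:,::-1].astype(np.float32));
        w=onz(I[c],cv2.boxPoints(r),.003); print("mat",np.round(w.mean(0),4),np.round(w,3).tolist())
        import math
        e=w[1]-w[0];print("yaw",math.degrees(math.atan2(e[1],e[0]))%90)
    for n in ("caddy_grip","caddy","rack","rack_apron","rack_deck","glue","varnish","brush","hammer","sander","screwdriver"):
        d=landmark_of(c,n)
        if d: L.setdefault(n,[]).append((I[c],px(d[0])))
    for n in("rack","caddy"):
        d=silhouettes(c,n)
        if d: 
            m=d[0]["mask"].astype(np.uint8); print(c,n,m.sum(),cv2.minAreaRect(np.argwhere(m)[:,::-1].astype(np.float32)))
            np.save(f"m_{c}_{n}.npy",m)
for n,o in L.items():
    if len(o)==2: X,e=tri(o);print(n,np.round(X,4),round(e,1))
    else: print(n,"1 view",np.round(onz(o[0][0],o[0][1],0),3))
print(get_obs()["t"])
E
```

```text
scene rack 3186 ((296.04998779296875, 172.15000915527344), (55.52826690673828, 76.00623321533203), 57.528804779052734)
scene caddy 2226 ((195.25637817382812, 268.87860107421875), (58.5737190246582, 71.24443817138672), 63.019771575927734)
mat [ 0.5078 -0.2053  0.003 ] [[0.405, -0.089, 0.003], [0.622, -0.103, 0.003], [0.61, -0.324, 0.003], [0.394, -0.306, 0.003]]
yaw 86.48798220053634
top rack 4813 ((205.9994659423828, 250.6743927001953), (69.04147338867188, 74.51654052734375), 3.990912914276123)
top caddy 1552 ((369.989990234375, 228.5699920654297), (65.19524383544922, 45.25483322143555), 8.130102157592773)
caddy_grip [ 0.4923 -0.2189  0.1028] 0.2
caddy [ 0.4999 -0.2165  0.0067] 0.5
rack [0.4503 0.1956 0.0102] 0.3
rack_apron [0.5106 0.1978 0.0589] 0.1
rack_deck [0.3589 0.2022 0.0296] 1.0
glue [ 0.7983  0.0225 -0.0081] 0.4
varnish [ 7.825e-01 -1.306e-01  4.000e-04] 0.4
brush [0.5244 0.0071 0.0098] 2.6
hammer [ 0.5487  0.4472 -0.0035] 3.3
sander [ 0.7635  0.1572 -0.0154] 0.7
screwdriver [ 0.525  -0.4364 -0.0068] 1.6
2.4
```

Emit:
{"method": "jog_arm", "body": {"rows": [{"dx": -2, "dy": -1.6, "dz": -0.8, "wz": 1.2}, {"dx": -4, "dy": -3.3, "dz": -1.8, "wz": 2.4}, {"dx": -6, "dy": -5, "dz": -2.6, "wz": 3.6}, {"dx": -8, "dy": -6.8, "dz": -3.4, "wz": 4.8}, {"dx": -10, "dy": -8.6, "dz": -4.2, "wz": 6.0}, {"dx": -11.8, "dy": -10.2, "dz": -4.6, "wz": 7.2}, {"dx": -12.8, "dy": -11, "dz": -4.8, "wz": 8.0}, {"dx": -12.8, "dy": -11, "dz": -4.8, "wz": 8.0}]}}

```text
schema error: expected keys wx, wy, wz, dx, dy, dz, jaw
```

Run:
```python
from h import *
o=get_obs();print({k:np.round(o[k],3).tolist() for k in("t","eef_pos","tool_rot","joint_positions")})
i=info("wrist");im=capture("wrist");cv2.imwrite("pics/w1.png",im[:,:,::-1])
import pickle;pickle.dump(i,open("w1.pkl","wb"))
print("cam pos",-np.array(i["R"]).T@i["t"],i["fx"],i["R"])
```

```text
{'t': 2.4, 'eef_pos': [0.279, 0.587, 0.231], 'tool_rot': [0.69, 3.065, 0.0], 'joint_positions': [-1.114, 0.321, -0.07, 1.451, 0.023, 1.371, -0.057]}
cam pos [0.20924549 0.61952485 0.37362598] 301.1390770199816 [[ 4.29175033e-01  9.03221280e-01 -3.31187160e-04]
 [ 8.62238003e-01 -4.09592146e-01  2.97959561e-01]
 [ 2.68987765e-01 -1.28162367e-01 -9.54578436e-01]]
```

View pics/w1.png

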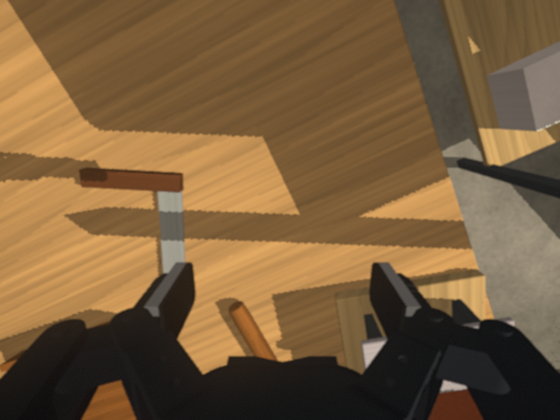

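The wrist camera sits on the tool's +x side and sees the floor past the fingers. All keys are required, so I resend the move with the target shifted slightly.

Emit:
{"method": "jog_arm", "body": {"rows": [{"dx": -1.8, "dy": -1.3, "dz": -0.6, "wx": 0, "wy": 0, "wz": 1.2, "jaw": 0}, {"dx": -3.8, "dy": -2.8, "dz": -1.4, "wx": 0, "wy": 0, "wz": 2.4, "jaw": 0}, {"dx": -5.8, "dy": -4.3, "dz": -2.1, "wx": 0, "wy": 0, "wz": 3.6, "jaw": 0}, {"dx": -7.8, "dy": -5.8, "dz": -2.8, "wx": 0, "wy": 0, "wz": 4.8, "jaw": 0}, {"dx": -9.6, "dy": -7.2, "dz": -3.4, "wx": 0, "wy": 0, "wz": 6.0, "jaw": 0}, {"dx": -11.1, "dy": -8.3, "dz": -3.8, "wx": 0, "wy": 0, "wz": 7.2, "jaw": 0}, {"dx": -11.8, "dy": -8.9, "dz": -4, "wx": 0, "wy": 0, "wz": 8.0, "jaw": 0}, {"dx": -11.8, "dy": -8.9, "dz": -4, "wx": 0, "wy": 0, "wz": 8.0, "jaw": 0}]}}

```text
t: 3.45
eef_pos: [0.4509, 0.2581, 0.3322]
tool_rot: [2.212, 2.23, 0.003]
contact_force: [-0.2, 0.5, -0.7]
finger_gap: 0.0851
gripper_force: 0.0
```

Run:
```python
from h import *
o=get_obs();print({k:np.round(o[k],3).tolist() for k in("t","eef_pos","tool_rot","joint_positions")})
i=info("wrist");im=capture("wrist");cv2.imwrite("pics/w2.png",im[:,:,::-1])
import pickle;pickle.dump(i,open("w2.pkl","wb"))
for n in("rack","rack_apron","rack_deck"):
    print(n,[(np.round(px(d),1),d["p"]) for d in landmark_of("wrist",n)[:2]])
```

```text
{'t': 3.45, 'eef_pos': [0.451, 0.258, 0.332], 'tool_rot': [2.212, 2.23, 0.003], 'joint_positions': [-0.809, 0.005, 0.24, 1.615, -0.001, 1.52, -0.561]}
rack [(array([280. , 197.8]), 0.86)]
rack_apron [(array([322.9, 209.5]), 0.63)]
rack_deck [(array([221.6, 199.3]), 0.66)]
```

View pics/w2.png

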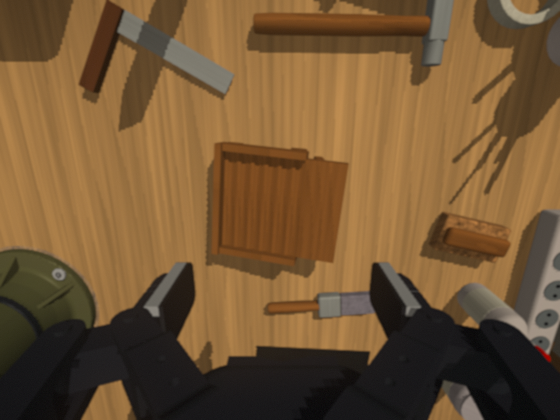

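The rack is clear in this view. Its high-end corners are at about (347,162) and (333,262), and its low-end corners at about (220,145) and (210,253). I'll fit a pose and check it with an overlay.

Run:
```python
from h import *
import pickle
i=pickle.load(open("w2.pkl","rb"));im=cv2.imread("pics/w2.png")
P=[[86,76,60],[86,-76,60]];q=np.array([[347,162],[333,262.]])
f=lambda v:(proj(i,pose2(*v,P))-q).ravel()
r=least_squares(f,[.45,.2,0]);print(r.x,np.round(r.fun,1))
A=onz(i,q,.06);print(A,np.linalg.norm(A[0]-A[1]))
x0,y0,s=195,130,5
c=cv2.resize(im[y0:y0+150-30,x0:x0+160],None,fx=s,fy=s,interpolation=cv2.INTER_CUBIC)
for a,b in [((86,76,60),(86,-76,60)),((86,76,60),(30,76,49)),((86,-76,60),(30,-76,49))]+[((-90+(g)*.98,-64,26+g*.19),(-90+g*.98,64,26+g*.19)) for g in(0,20.6,61.8,123.6)]:
    p=(proj(i,pose2(*r.x,[a,b]))-[x0,y0]+.5)*s
    cv2.line(c,tuple(p[0].astype(int)),tuple(p[1].astype(int)),(255,255,0),1)
cv2.imwrite("pics/c1.png",c)
```

```text
[ 0.44903164  0.2016446  -0.06905707] [-0.   0.3  0.  -0.4]
[[0.54007301 0.2719462  0.06      ]
 [0.52957975 0.11926034 0.06      ]] 0.15304600514794345
```

View pics/c1.png

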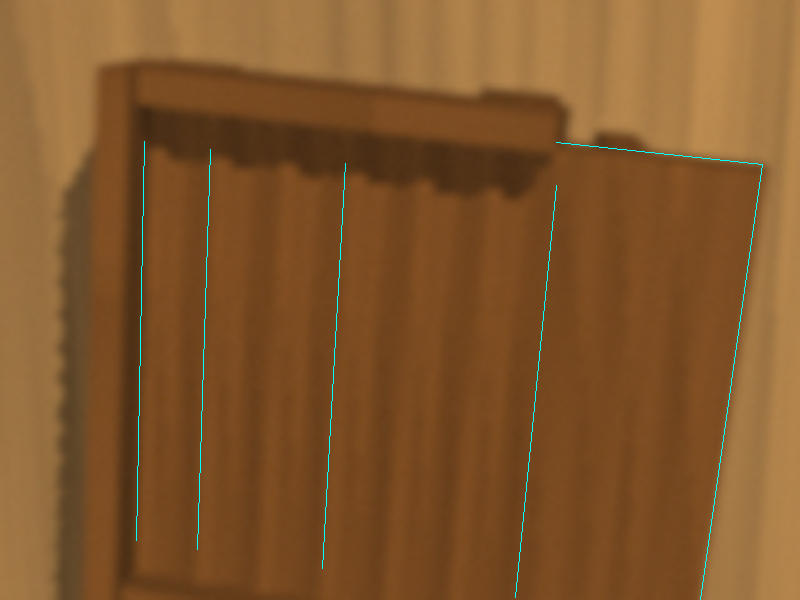

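The overlay sits on the high edge and the fence foot, so the rack is at about (0.449, 0.2016) with yaw −0.069. Next I look at the caddy from above.

Emit:
{"method": "jog_arm", "body": {"rows": [{"dx": -2, "dy": 0.3, "dz": 0, "wx": 0, "wy": 0, "wz": 0, "jaw": 0}, {"dx": -4.2, "dy": 0.6, "dz": 0, "wx": 0, "wy": 0, "wz": 0, "jaw": 0}, {"dx": -6.4, "dy": 1, "dz": 0, "wx": 0, "wy": 0, "wz": 0, "jaw": 0}, {"dx": -8.6, "dy": 1.3, "dz": 0, "wx": 0, "wy": 0, "wz": 0, "jaw": 0}, {"dx": -10.8, "dy": 1.6, "dz": 0, "wx": 0, "wy": 0, "wz": 0, "jaw": 0}, {"dx": -13, "dy": 1.8, "dz": 0, "wx": 0, "wy": 0, "wz": 0, "jaw": 0}, {"dx": -14.8, "dy": 2, "dz": 0, "wx": 0, "wy": 0, "wz": 0, "jaw": 0}, {"dx": -15.4, "dy": 2, "dz": 0, "wx": 0, "wy": 0, "wz": 0, "jaw": 0}]}}

```text
t: 4.65
eef_pos: [0.504, -0.1264, 0.3311]
tool_rot: [2.211, 2.232, -0.001]
contact_force: [1.0, 1.5, -0.3]
finger_gap: 0.0855
gripper_force: 0.0
```

Run:
```python
from h import *
import pickle
o=get_obs();print({k:np.round(o[k],3).tolist() for k in("t","eef_pos","tool_rot","joint_positions")})
i=info("wrist");im=capture("wrist");cv2.imwrite("pics/w3.png",im[:,:,::-1])
pickle.dump(i,open("w3.pkl","wb"))
for n in("caddy","caddy_grip","caddy_lip","mat","caddy_bed"):
    print(n,[(np.round(px(d),1),d["p"]) for d in landmark_of("wrist",n)[:2]])
t=info("top");print("rack corners in top",proj(t,pose2(.449,.2016,-.069,RACKC)))
m=np.load("m_top_rack.npy");
ct=max(cv2.findContours(m,0,2)[0],key=len);print(cv2.approxPolyDP(ct,3,True)[:,0].tolist())
c=cv2.resize(im[100:340,140:460,::-1],None,fx=2.5,fy=2.5,interpolation=cv2.INTER_CUBIC);cv2.imwrite("pics/c3.png",c)
```

```text
{'t': 4.65, 'eef_pos': [0.504, -0.126, 0.331], 'tool_rot': [2.211, 2.232, -0.001], 'joint_positions': [-0.459, -0.008, 0.655, 1.628, 0.006, 1.52, 0.205]}
caddy [(array([276.7, 218.6]), 0.92)]
caddy_grip [(array([277.7, 250.8]), 0.87)]
caddy_lip [(array([243.7, 230.2]), 0.56)]
mat []
caddy_bed []
rack corners in top [[178.21770721 211.96494223]
 [237.11056571 216.05936486]
 [232.8485911  284.96248254]
 [174.54841462 280.82727253]]
[[181, 212], [172, 242], [170, 283], [234, 289], [241, 245], [237, 217]]
```

View pics/c3.png

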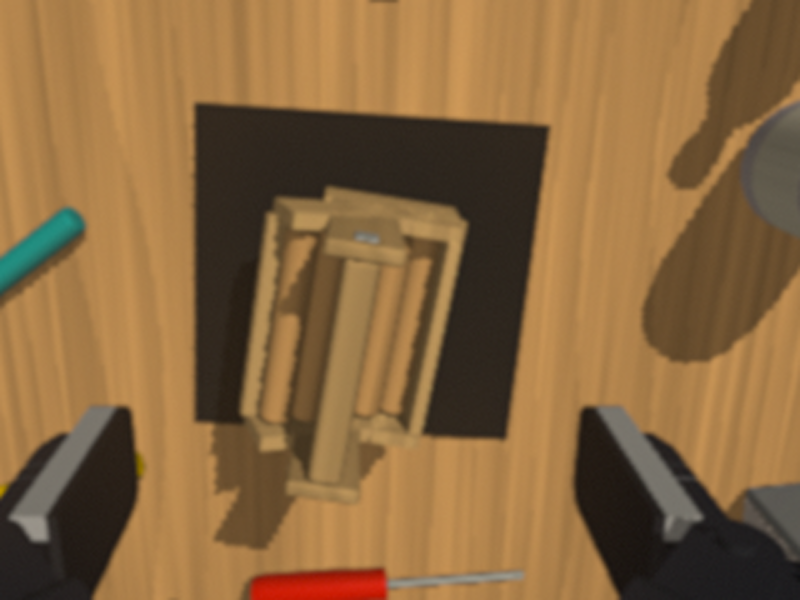

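The caddy is fully visible in the crop. The bar's top face runs from (362,262) to (327,481), and the mat corners are (196,104), (548,127), (505,437) and (196,421).

Run:
```python
from h import *
import pickle
i=pickle.load(open("w3.pkl","rb"));t=info("top");s=info("scene")
cr=lambda P:np.array(P,float)/2.5+[140,100]-.3
M=onz(i,cr([[196,104],[548,127],[505,437],[196,421]]),.003);print("mat",M.round(4).tolist(),M.mean(0),[np.linalg.norm(M[k]-M[k-1]).round(4) for k in range(4)])
f=lambda v:(proj(i,pose2(*v,[[-110,110,3],[110,110,3],[110,-110,3],[-110,-110,3]]))-cr([[196,104],[548,127],[505,437],[196,421]])).ravel()
r=least_squares(f,[.5,-.2,0]);print("matfit",r.x,r.fun.round(1))
B=onz(i,cr([[362.5,262],[327,481]]),.126);e=B[0]-B[1];print("bar",B.round(4),B.mean(0),np.linalg.norm(e),"yaw",np.arctan2(-e[0],e[1]))
W=[(i,[277.7,250.8])];T=[(t,np.array([.6614,.5429])*[560,420])];S=[(s,np.array([.3384,.5988])*[560,420])]
for nm,o in(("WT",W+T),("WS",W+S),("all",W+T+S)): print(nm,*tri(o))
```

```text
mat [[0.4052, -0.0914, 0.003], [0.6218, -0.1035, 0.003], [0.6099, -0.319, 0.003], [0.3933, -0.3084, 0.003]] [ 0.50751031 -0.20555778  0.003     ] [np.float64(0.2173), np.float64(0.2169), np.float64(0.2159), np.float64(0.2169)]
matfit [ 0.50753477 -0.20611254 -0.0540189 ] [-1.  -0.7  1.1 -0.8  0.8  1.5 -0.8  0.8]
bar [[ 0.5068 -0.1546  0.126 ]
 [ 0.4894 -0.2759  0.126 ]] [ 0.49810152 -0.21523412  0.126     ] 0.12251103532947452 yaw -0.1428540016086277
WT [ 0.49745181 -0.20864975  0.13970219] 2.2489007119253586
WS [ 0.49942699 -0.2199692   0.11538633] 1.4973705742184222
all [ 0.49837724 -0.21833883  0.11487106] 2.8700397797605888
```

Emit:
{"method": "jog_arm", "body": {"rows": [{"dx": -1.6, "dy": -0.12, "dz": 0.8, "wx": 0, "wy": 0, "wz": 0.5, "jaw": 105}, {"dx": -3.2, "dy": -0.24, "dz": 2.2, "wx": 0, "wy": 0, "wz": 1.0, "jaw": 105}, {"dx": -3.54, "dy": -0.27, "dz": 4, "wx": 0, "wy": 0, "wz": 1.09, "jaw": 105}, {"dx": -3.54, "dy": -0.27, "dz": 5.5, "wx": 0, "wy": 0, "wz": 1.09, "jaw": 105}, {"dx": -3.54, "dy": -0.27, "dz": 6.2, "wx": 0, "wy": 0, "wz": 1.09, "jaw": 105}, {"dx": -3.54, "dy": -0.27, "dz": 6.4, "wx": 0, "wy": 0, "wz": 1.09, "jaw": 105}]}}

```text
t: 5.7
eef_pos: [0.4985, -0.2119, 0.1709]
tool_rot: [-2.37, -2.061, 0.001]
contact_force: [-0.3, -0.5, 0.2]
finger_gap: 0.0501
gripper_force: 0.0
```

Run:
```python
from h import *
i=info("wrist");im=capture("wrist");o=get_obs();print(np.round(o["eef_pos"],4),np.round(o["tool_rot"],3),o["finger_gap"])
cv2.imwrite("pics/w4.png",im[:,:,::-1])
p=np.array(o["eef_pos"]);R=Ro.from_rotvec(o["tool_rot"]).as_matrix()
print(proj(i,[pose2(.498,-.215,-.143,q)[0] for q in([0,63,126],[0,-63,126],[0,0,126])]))
```

```text
[ 0.4987 -0.2123  0.1712] [-2.371 -2.061 -0.   ] 0.04983223790800184
[[283.09296406 141.44062682]
 [282.37935946 316.74078923]
 [282.70299583 237.23806806]]
```

View pics/w4.png

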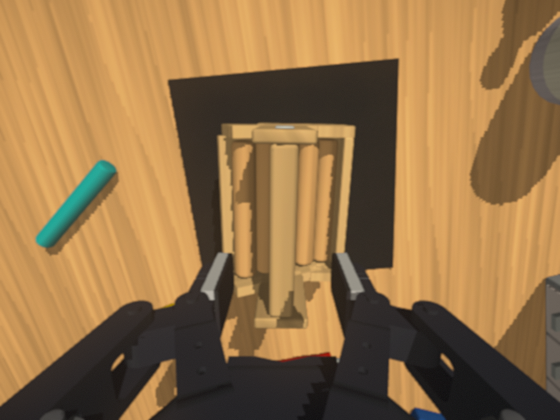

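The bar lies between the fingers, running (285,145) to (282,318), within about 2 mm of the prediction. I descend and grip.

Emit:
{"method": "jog_arm", "body": {"rows": [{"dx": -0.1, "dy": 0, "dz": 1, "wx": 0, "wy": 0, "wz": 0.1, "jaw": 105}, {"dx": -0.1, "dy": 0, "dz": 2.2, "wx": 0, "wy": 0, "wz": 0.1, "jaw": 105}, {"dx": -0.1, "dy": 0, "dz": 3.05, "wx": 0, "wy": 0, "wz": 0.1, "jaw": 105}, {"dx": -0.1, "dy": 0, "dz": 3.05, "wx": 0, "wy": 0, "wz": 0.1, "jaw": 130}, {"dx": -0.1, "dy": 0, "dz": 3.05, "wx": 0, "wy": 0, "wz": 0.1, "jaw": 180}, {"dx": -0.1, "dy": 0, "dz": 3.05, "wx": 0, "wy": 0, "wz": 0.1, "jaw": 255}, {"dx": -0.1, "dy": 0, "dz": 3.05, "wx": 0, "wy": 0, "wz": 0.1, "jaw": 255}, {"dx": -0.1, "dy": 0, "dz": 3.05, "wx": 0, "wy": 0, "wz": 0.1, "jaw": 255}], "grip_force": 70}}

```text
t: 6.75
eef_pos: [0.4988, -0.2158, 0.0966]
tool_rot: [2.386, 2.042, 0.003]
contact_force: [-2.0, 2.1, 6.7]
finger_gap: 0.0168
gripper_force: 71.6
```

Emit:
{"method": "jog_arm", "body": {"rows": [{"dx": 0, "dy": 0, "dz": -0.2, "wx": 0, "wy": 0, "wz": 0, "jaw": 255}, {"dx": 0, "dy": 0, "dz": -0.6, "wx": 0, "wy": 0, "wz": 0, "jaw": 255}, {"dx": 0, "dy": 0, "dz": -1.4, "wx": 0, "wy": 0, "wz": 0, "jaw": 255}, {"dx": 0, "dy": 0, "dz": -2.4, "wx": 0, "wy": 0, "wz": 0, "jaw": 255}, {"dx": 0, "dy": 0, "dz": -3.6, "wx": 0, "wy": 0, "wz": 0, "jaw": 255}, {"dx": 0, "dy": 0, "dz": -4.8, "wx": 0, "wy": 0, "wz": 0, "jaw": 255}, {"dx": 0, "dy": 0, "dz": -5.7, "wx": 0, "wy": 0, "wz": 0, "jaw": 255}, {"dx": 0, "dy": 0, "dz": -6, "wx": 0, "wy": 0, "wz": 0, "jaw": 255}]}}

```text
t: 7.75
eef_pos: [0.4983, -0.216, 0.2466]
tool_rot: [2.386, 2.041, 0.003]
contact_force: [-0.7, -0.5, -4.5]
finger_gap: 0.0167
gripper_force: 70.1
```

```bash
cat >> h.py <<'E'
LIP=np.array([0,-.052,.0316])
APRON=pose2(.449,.2016,-.069,[67,0,56])[0]
def toolR(yaw,tip): # tool y = caddy +x; tip nose down (deg)
    B=np.array([[-np.sin(yaw),np.cos(yaw),0],[np.cos(yaw),np.sin(yaw),0],[0,0,-1.]]).T
    return B@Ro.from_rotvec([-np.radians(tip),0,0]).as_matrix()
def lipgoal(up,tip,back=0,yaw=-.069,side=0):
    R=toolR(yaw,tip); L=pose2(.449,.2016,-.069,[67+back,side,56+up])[0]
    return L-R@LIP,R
def jog(p,R,o=None):
    o=o or get_obs(); R0=Ro.from_rotvec(o["tool_rot"]).as_matrix(); 
    return np.round(R0.T@(p-np.array(o["eef_pos"]))/.025,2), np.round(np.degrees(Ro.from_matrix(R0.T@R).as_rotvec())/8,2)
E
python3 - <<'E'
from h import *
o=get_obs();print(o["t"],np.round(o["eef_pos"],4),np.round(o["tool_rot"],3),o["finger_gap"],np.round(o["contact_force"],1),np.round(o["joint_positions"],2))
for a in((90,0),(90,18),(12,18),(12,40)):
    p,R=lipgoal(*a);print(a,p.round(4),*jog(p,R,o))
E
```

```text
7.75 [ 0.4983 -0.216   0.2466] [2.386 2.041 0.003] 0.016664434605489234 [-0.7 -0.5 -4.5] [-0.35  0.09  0.77  1.72 -0.06  1.35  0.27]
(90, 0) [0.5677 0.1934 0.1776] [16.61  0.2   2.76] [ 0.02 -0.   -0.62]
(90, 18) [0.5554 0.1942 0.1921] [16.56 -0.29  2.18] [-2.23  0.1  -0.61]
(12, 18) [0.5554 0.1942 0.1141] [16.56 -0.29  5.3 ] [-2.23  0.1  -0.61]
(12, 40) [0.5353 0.1956 0.1256] [16.49 -1.1   4.84] [-4.98  0.22 -0.59]
```

Emit:
{"method": "jog_arm", "body": {"rows": [{"dx": 0.6, "dy": 0, "dz": 0, "wx": 0, "wy": 0, "wz": -0.1, "jaw": 255}, {"dx": 2, "dy": 0, "dz": 0, "wx": 0, "wy": 0, "wz": -0.2, "jaw": 255}, {"dx": 3.8, "dy": 0, "dz": 0, "wx": 0, "wy": 0, "wz": -0.3, "jaw": 255}, {"dx": 5.7, "dy": 0, "dz": 0, "wx": 0, "wy": 0, "wz": -0.4, "jaw": 255}, {"dx": 7.6, "dy": 0, "dz": 0, "wx": 0, "wy": 0, "wz": -0.5, "jaw": 255}, {"dx": 9.5, "dy": 0, "dz": 0, "wx": 0, "wy": 0, "wz": -0.6, "jaw": 255}, {"dx": 11.3, "dy": 0, "dz": 0, "wx": 0, "wy": 0, "wz": -0.6, "jaw": 255}, {"dx": 12.6, "dy": 0, "dz": 0, "wx": 0, "wy": 0, "wz": -0.6, "jaw": 255}]}}

```text
t: 8.75
eef_pos: [0.5451, 0.0996, 0.2432]
tool_rot: [-2.293, -2.144, 0.003]
contact_force: [-0.2, -0.7, -4.0]
finger_gap: 0.0166
gripper_force: 70.1
```

Run:
```python
from h import *
o=get_obs();print(o["t"],np.round(o["eef_pos"],4),np.round(o["tool_rot"],3),o["finger_gap"],np.round(o["joint_positions"],2))
for a in((90,0),(60,18),(12,18)):
    p,R=lipgoal(*a);print(a,p.round(4),*jog(p,R,o))
```

```text
8.75 [0.5451 0.0996 0.2432] [-2.293 -2.144  0.003] 0.01660014406095844 [-0.68  0.11  0.49  1.69 -0.06  1.35 -0.25]
(90, 0) [0.5677 0.1934 0.1776] [3.8  0.66 2.62] [-0.02  0.    0.01]
(60, 18) [0.5554 0.1942 0.1621] [3.8  0.17 3.24] [-2.27 -0.    0.01]
(12, 18) [0.5554 0.1942 0.1141] [3.8  0.17 5.16] [-2.27 -0.    0.01]
```

Emit:
{"method": "jog_arm", "body": {"rows": [{"dx": 1.2, "dy": 0.2, "dz": 0.2, "wx": 0, "wy": 0, "wz": 0, "jaw": 255}, {"dx": 2.5, "dy": 0.2, "dz": 0.8, "wx": -0.3, "wy": 0, "wz": 0, "jaw": 255}, {"dx": 3.4, "dy": 0.2, "dz": 1.5, "wx": -0.8, "wy": 0, "wz": 0, "jaw": 255}, {"dx": 3.8, "dy": 0.2, "dz": 2.2, "wx": -1.3, "wy": 0, "wz": 0, "jaw": 255}, {"dx": 3.8, "dy": 0.2, "dz": 2.8, "wx": -1.8, "wy": 0, "wz": 0, "jaw": 255}, {"dx": 3.8, "dy": 0.2, "dz": 3.2, "wx": -2.1, "wy": 0, "wz": 0, "jaw": 255}, {"dx": 3.8, "dy": 0.17, "dz": 3.24, "wx": -2.27, "wy": 0, "wz": 0, "jaw": 255}, {"dx": 3.8, "dy": 0.17, "dz": 3.24, "wx": -2.27, "wy": 0, "wz": 0, "jaw": 255}]}}

```text
t: 9.75
eef_pos: [0.5565, 0.1906, 0.1634]
tool_rot: [2.117, 1.974, 0.313]
contact_force: [0.7, -0.4, -3.4]
finger_gap: 0.0169
gripper_force: 70.1
```

Run:
```python
from h import *
o=get_obs();print(o["t"],np.round(o["eef_pos"],4),np.round(o["tool_rot"],3),o["finger_gap"],np.round(o["joint_positions"],2))
for a in((12,18),(12,24),(12,40)):
    p,R=lipgoal(*a);print(a,p.round(4),*jog(p,R,o))
R0=Ro.from_rotvec(o["tool_rot"]).as_matrix();print("lip",o["eef_pos"]+R0@LIP,"apron",APRON)
for c,b in(("scene",(230,110,130,120)),("wrist",None)):
    i=info(c);im=capture(c)[:,:,::-1].copy()
    d=landmark_of(c,"caddy_lip");print(c,"lip px",[(px(k).round(1),k["p"]) for k in d[:1]],"pred",proj(i,o["eef_pos"]+R0@LIP))
    if c=="scene": A=cv2.resize(im[90:240,220:380],(640,600),interpolation=cv2.INTER_CUBIC)
    else: B=cv2.resize(im,(800,600));
    cv2.imwrite("pics/p1s.png",A)
cv2.imwrite("pics/p1w.png",B)
```

```text
9.75 [0.5565 0.1906 0.1634] [2.117 1.974 0.313] 0.016858277257013304 [-0.86  0.03  0.39  1.97  0.19  0.88 -0.64]
(12, 18) [0.5554 0.1942 0.1141] [ 0.14 -0.66  1.86] [ 0.01  0.01 -0.01]
(12, 24) [0.5504 0.1946 0.118 ] [ 0.14 -0.8   1.65] [-0.74  0.01 -0.01]
(12, 40) [0.5353 0.1956 0.1256] [ 0.14 -1.28  1.17] [-2.74  0.01 -0.01]
lip [0.51692486 0.19340433 0.11726457] apron [0.51584057 0.19698067 0.056     ]
scene lip px [(array([324.4, 167. ]), 0.42)] pred [[317.68262951 164.92810084]]
wrist lip px [] pred [[197.35714331 240.30921483]]
```

View pics/p1w.png

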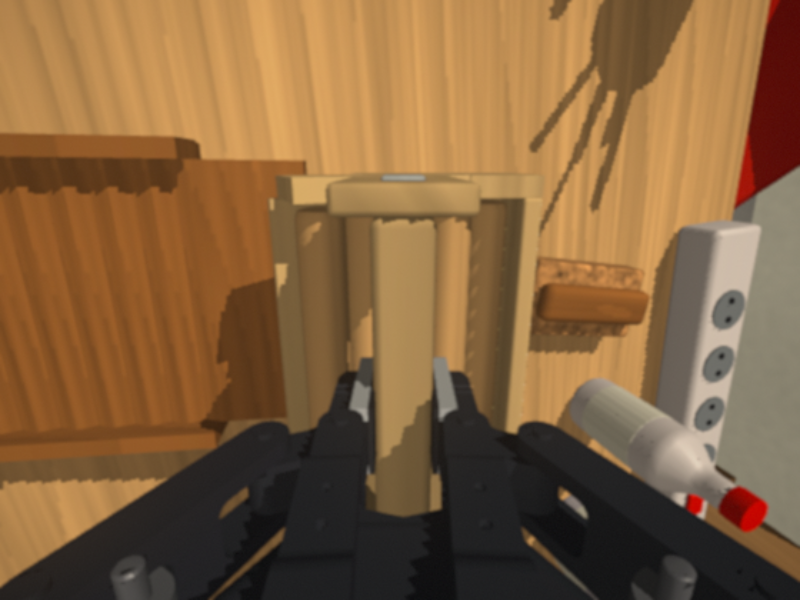

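The caddy is gripped at the bar's middle and square to the rack. Its front is over the apron, and the rack edges run parallel to the caddy sides.

Run:
```python
from h import *
o=get_obs();print(o["t"],np.round(o["eef_pos"],4),np.round(o["tool_rot"],3))
for a in((12,18),(12,22),(12,24),(12,40)):
    p,R=lipgoal(*a);print(a,p.round(4),*jog(p,R,o))
```

```text
9.95 [0.5582 0.1901 0.1647] [2.118 1.97  0.316]
(12, 18) [0.5554 0.1942 0.1141] [ 0.16 -0.75  1.88] [ 0.02  0.   -0.02]
(12, 22) [0.5521 0.1945 0.1168] [ 0.16 -0.84  1.74] [-0.48  0.   -0.02]
(12, 24) [0.5504 0.1946 0.118 ] [ 0.16 -0.89  1.67] [-0.73  0.   -0.02]
(12, 40) [0.5353 0.1956 0.1256] [ 0.15 -1.37  1.19] [-2.73  0.01 -0.02]
```

Emit:
{"method": "jog_arm", "body": {"rows": [{"dx": 0.08, "dy": -0.1, "dz": 0.2, "wx": 0, "wy": 0, "wz": 0, "jaw": 255}, {"dx": 0.16, "dy": -0.3, "dz": 0.6, "wx": 0, "wy": 0, "wz": 0, "jaw": 255}, {"dx": 0.16, "dy": -0.5, "dz": 1.1, "wx": 0, "wy": 0, "wz": 0, "jaw": 255}, {"dx": 0.16, "dy": -0.65, "dz": 1.5, "wx": 0, "wy": 0, "wz": 0, "jaw": 255}, {"dx": 0.16, "dy": -0.75, "dz": 1.75, "wx": 0, "wy": 0, "wz": 0, "jaw": 255}, {"dx": 0.16, "dy": -0.75, "dz": 1.8, "wx": 0, "wy": 0, "wz": 0, "jaw": 255}, {"dx": 0.16, "dy": -0.75, "dz": 1.8, "wx": 0, "wy": 0, "wz": 0, "jaw": 255}]}}

```text
t: 10.82
eef_pos: [0.5543, 0.1944, 0.1156]
tool_rot: [2.117, 1.971, 0.316]
contact_force: [-1.1, -0.7, -2.8]
finger_gap: 0.0168
gripper_force: 70.1
```

Run:
```python
from h import *
o=get_obs();print(o["t"],np.round(o["eef_pos"],4),np.round(o["tool_rot"],3),np.round(o["contact_force"],1))
R0=Ro.from_rotvec(o["tool_rot"]).as_matrix();print("lip-apron",o["eef_pos"]+R0@LIP-APRON)
S=info("scene");W=info("wrist")
capture("scene");capture("wrist")
for n in("caddy_lip","rack_apron","caddy_grip"):
    a=landmark_of("scene",n);b=landmark_of("wrist",n)
    print(n,[(px(k[0]).round(1),round(k[0]["p"],2)) for k in(a,b) if k], tri([(S,px(a[0])),(W,px(b[0]))]) if a and b else "")
print("pred",[proj(I,X).round(1).tolist() for X in(o["eef_pos"]+R0@LIP,APRON) for I in(S,W)])
for a in((10,18),(10,24),(10,28),(10,34),(10,40)):
    p,R=lipgoal(*a);print(a,*jog(p,R,o))
```

```text
10.825 [0.5543 0.1944 0.1156] [2.117 1.971 0.316] [-1.1 -0.7 -2.8]
lip-apron [-0.00102985  0.00027304  0.01340043]
caddy_lip [(array([197.7, 242.6]), 0.61)] 
rack_apron [(array([201.7, 233.4]), 0.89)] 
caddy_grip [(array([283.7, 283.7]), 0.78)] 
pred [[[316.8, 177.3]], [[199.9, 240.8]], [[316.7, 181.1]], [[200.3, 233.2]]]
(10, 18) [-0.    0.    0.15] [ 0.02  0.   -0.02]
(10, 24) [-0.   -0.14 -0.06] [-0.73  0.   -0.02]
(10, 28) [-0.   -0.25 -0.19] [-1.23  0.   -0.02]
(10, 34) [-0.   -0.43 -0.38] [-1.98  0.01 -0.02]
(10, 40) [-0.01 -0.62 -0.54] [-2.73  0.01 -0.02]
```

Emit:
{"method": "jog_arm", "body": {"rows": [{"dx": 0, "dy": -0.04, "dz": 0.08, "wx": -0.25, "wy": 0, "wz": 0, "jaw": 255}, {"dx": 0, "dy": -0.09, "dz": 0.02, "wx": -0.48, "wy": 0, "wz": 0, "jaw": 255}, {"dx": 0, "dy": -0.14, "dz": -0.04, "wx": -0.73, "wy": 0, "wz": 0, "jaw": 255}, {"dx": 0, "dy": -0.17, "dz": -0.08, "wx": -0.85, "wy": 0, "wz": 0, "jaw": 255}, {"dx": 0, "dy": -0.2, "dz": -0.11, "wx": -0.98, "wy": 0, "wz": 0, "jaw": 255}, {"dx": 0, "dy": -0.22, "dz": -0.15, "wx": -1.1, "wy": 0, "wz": 0, "jaw": 255}, {"dx": 0, "dy": -0.25, "dz": -0.18, "wx": -1.23, "wy": 0, "wz": 0, "jaw": 255}, {"dx": 0, "dy": -0.25, "dz": -0.18, "wx": -1.23, "wy": 0, "wz": 0, "jaw": 255}]}}

```text
t: 12.22
eef_pos: [0.5466, 0.195, 0.1178]
tool_rot: [2.009, 1.872, 0.467]
contact_force: [0.7, 0.8, -2.1]
finger_gap: 0.017
gripper_force: 70.4
```

Run:
```python
from h import *
o=get_obs();print(o["t"],np.round(o["contact_force"],1))
R0=Ro.from_rotvec(o["tool_rot"]).as_matrix();print("lip-apron",o["eef_pos"]+R0@LIP-APRON,"tip",np.degrees(np.arccos(-R0[2,2])))
for a in((11,30),(11,32),(11,34),(11,36),(11,38),(11,40)):
    p,R=lipgoal(*a);print(a,*jog(p,R,o))
```

```text
12.225 [ 0.7  0.8 -2.1]
lip-apron [-0.00024156  0.00025491  0.00948497] tip 28.012880926682186
(11, 30) [-0.01 -0.01 -0.12] [-0.25  0.01 -0.01]
(11, 32) [-0.01 -0.06 -0.19] [-0.5   0.01 -0.01]
(11, 34) [-0.01 -0.11 -0.26] [-0.75  0.01 -0.01]
(11, 36) [-0.01 -0.16 -0.33] [-1.    0.01 -0.01]
(11, 38) [-0.01 -0.21 -0.39] [-1.25  0.01 -0.01]
(11, 40) [-0.01 -0.27 -0.45] [-1.5   0.01 -0.01]
```

Emit:
{"method": "jog_arm", "body": {"rows": [{"dx": 0, "dy": 0, "dz": -0.09, "wx": -0.12, "wy": 0, "wz": 0, "jaw": 255}, {"dx": 0, "dy": -0.01, "dz": -0.12, "wx": -0.25, "wy": 0, "wz": 0, "jaw": 255}, {"dx": 0, "dy": -0.03, "dz": -0.16, "wx": -0.37, "wy": 0, "wz": 0, "jaw": 255}, {"dx": 0, "dy": -0.06, "dz": -0.19, "wx": -0.5, "wy": 0, "wz": 0, "jaw": 255}, {"dx": 0, "dy": -0.08, "dz": -0.23, "wx": -0.62, "wy": 0, "wz": 0, "jaw": 255}, {"dx": 0, "dy": -0.11, "dz": -0.26, "wx": -0.75, "wy": 0, "wz": 0, "jaw": 255}, {"dx": 0, "dy": -0.13, "dz": -0.3, "wx": -0.87, "wy": 0, "wz": 0, "jaw": 255}, {"dx": 0, "dy": -0.16, "dz": -0.33, "wx": -1.0, "wy": 0, "wz": 0, "jaw": 255}]}}

```text
t: 13.22
eef_pos: [0.5388, 0.195, 0.1226]
tool_rot: [1.919, 1.786, 0.58]
contact_force: [-0.3, 0.6, -2.8]
finger_gap: 0.017
gripper_force: 70.4
```

Run:
```python
from h import *
o=get_obs();print(o["t"],np.round(o["contact_force"],1))
R0=Ro.from_rotvec(o["tool_rot"]).as_matrix();print("lip-apron",o["eef_pos"]+R0@LIP-APRON,"tip",np.degrees(np.arccos(-R0[2,2])))
for a in((12,38),(12,40)):
    p,R=lipgoal(*a);print(a,*jog(p,R,o))
S=capture("scene")[:,:,::-1];W=capture("wrist")[:,:,::-1]
A=cv2.resize(S[120:220,230:380],(600,400),interpolation=cv2.INTER_CUBIC)[:, :400];B=cv2.resize(W,(533,400))
cv2.imwrite("pics/p2.png",np.hstack([A[:,:],B])[:, :800] if 0 else np.vstack([cv2.resize(S[120:215,230:380],(474,300),interpolation=cv2.INTER_CUBIC),cv2.resize(W[:300,:],(474,254))]))
```

```text
13.225 [-0.3  0.6 -2.8]
lip-apron [-0.00047221 -0.00035727  0.0104952 ] tip 35.99672834710589
(12, 38) [ 0.02  0.   -0.11] [-0.25  0.02 -0.02]
(12, 40) [ 0.02 -0.04 -0.18] [-0.5   0.02 -0.02]
```

View pics/p2.png

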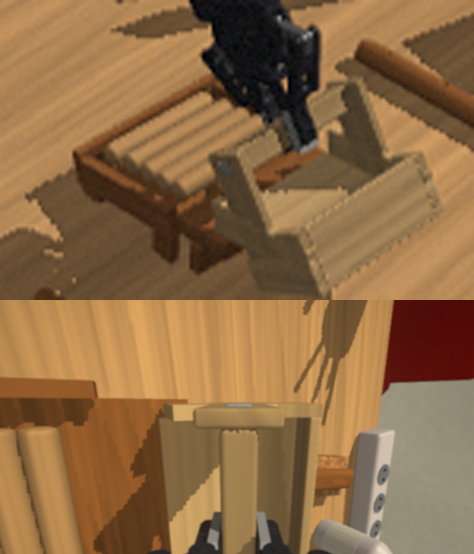

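The dowels lie side by side in the grooves by the fence and the caddy floor looks bare. I tip to 40° and hold briefly to make sure it is empty, then back off.

Emit:
{"method": "jog_arm", "body": {"rows": [{"dx": 0, "dy": 0, "dz": -0.11, "wx": -0.25, "wy": 0, "wz": 0, "jaw": 255}, {"dx": 0, "dy": -0.04, "dz": -0.18, "wx": -0.5, "wy": 0, "wz": 0, "jaw": 255}, {"dx": 0, "dy": -0.04, "dz": -0.2, "wx": -0.5, "wy": 0, "wz": 0, "jaw": 255}, {"dx": 0, "dy": -0.04, "dz": -0.2, "wx": -0.5, "wy": 0, "wz": 0, "jaw": 255}, {"dx": 0, "dy": -0.04, "dz": -0.2, "wx": -0.5, "wy": 0, "wz": 0, "jaw": 255}]}}

```text
t: 13.95
eef_pos: [0.536, 0.1957, 0.127]
tool_rot: [1.873, 1.743, 0.635]
contact_force: [0.1, -0.7, -2.9]
finger_gap: 0.0167
gripper_force: 70.3
```

Run:
```python
from h import *
o=get_obs();print(o["t"],np.round(o["contact_force"],1),np.round(o["eef_pos"],4))
for a in((100,40,10),(140,18,20),(140,0,20)):
    p,R=lipgoal(*a);print(a,*jog(p,R,o))
im=capture("top");i=info("top")
for d in silhouettes("top","dowel1")[:8]: print(px(d).round(1),round(d["p"],2),d["mask"].sum(),onz(i,px(d),.045)[0].round(3))
```

```text
13.95 [ 0.1 -0.7 -2.9] [0.536  0.1957 0.127 ]
(100, 40, 10) [-0.    2.51 -2.42] [ 0.    0.01 -0.02]
(140, 18, 20) [ 0.    4.17 -2.51] [ 2.75  0.01 -0.02]
(140, 0, 20) [ 0.    4.17 -1.75] [ 5.    0.   -0.02]
[358.4 318.6] 0.88 327 [ 0.271 -0.189  0.045]
[218.5 264.3] 0.72 197 [0.407 0.167 0.045]
[219.2 249.9] 0.64 161 [0.443 0.166 0.045]
[420.4 307.1] 0.64 395 [ 0.299 -0.347  0.045]
[217.4 274.7] 0.57 227 [0.38  0.17  0.045]
[210.9 277.2] 0.53 163 [0.374 0.186 0.045]
[216.5 256.2] 0.51 187 [0.427 0.173 0.045]
```

Emit:
{"method": "jog_arm", "body": {"rows": [{"dx": 0, "dy": 0.3, "dz": -0.3, "wx": 0, "wy": 0, "wz": 0, "jaw": 255}, {"dx": 0, "dy": 0.9, "dz": -0.9, "wx": 0, "wy": 0, "wz": 0, "jaw": 255}, {"dx": 0, "dy": 1.7, "dz": -1.7, "wx": 0.3, "wy": 0, "wz": 0, "jaw": 255}, {"dx": 0, "dy": 2.5, "dz": -2.3, "wx": 1, "wy": 0, "wz": 0, "jaw": 255}, {"dx": 0, "dy": 3.3, "dz": -2.5, "wx": 2, "wy": 0, "wz": 0, "jaw": 255}, {"dx": 0, "dy": 3.9, "dz": -2.4, "wx": 3, "wy": 0, "wz": 0, "jaw": 255}, {"dx": 0, "dy": 4.17, "dz": -2.1, "wx": 4, "wy": 0, "wz": 0, "jaw": 255}, {"dx": 0, "dy": 4.17, "dz": -1.75, "wx": 5, "wy": 0, "wz": 0, "jaw": 255}]}}

```text
t: 15.05
eef_pos: [0.5885, 0.1931, 0.2297]
tool_rot: [-2.294, -2.143, -0.003]
contact_force: [0.0, 0.2, -3.2]
finger_gap: 0.017
gripper_force: 70.3
```

Run:
```python
from h import *
o=get_obs();print(o["t"],np.round(o["contact_force"],1),np.round(o["eef_pos"],4),np.round(o["tool_rot"],3))
# set-down: caddy origin over mat middle; yaw of mat
R=toolR(-.054,0); 
for z in(.22,.105,.0966): p=np.array([.5075,-.206,z]);print(z,*jog(p,R,o))
i=info("top");im=capture("top")
for n in("dowel1",):
  for d in landmark_of("top",n)[:9]:
    w=onz(i,px(d),.04)[0]; c,s=np.cos(-.069),np.sin(-.069);v=w[:2]-[.449,.2016];l=np.array([c*v[0]+s*v[1],-s*v[0]+c*v[1]])
    print(round(d["p"],2),px(d).round(1),"rack x,y",l.round(3),"deckx",round((l[0]+.09)/np.cos(.192),3))
cv2.imwrite("pics/t2.png",cv2.resize(im[195:300,155:260,::-1],(600,600),interpolation=cv2.INTER_CUBIC))
```

```text
15.05 [ 0.   0.2 -3.2] [0.5885 0.1931 0.2297] [-2.294 -2.143 -0.003]
0.22 [-16.15  -2.14   0.34] [-0.01 -0.02 -0.1 ]
0.105 [-16.16  -2.14   4.94] [-0.01 -0.02 -0.1 ]
0.0966 [-16.16  -2.14   5.28] [-0.01 -0.02 -0.1 ]
0.77 [207.1 265.5] rack x,y [-0.045 -0.007] deckx 0.046
0.7 [207.4 255.9] rack x,y [-0.021 -0.006] deckx 0.071
0.68 [358.6 312.5] rack x,y [-0.136 -0.403] deckx -0.047
0.58 [419.4 307.4] rack x,y [-0.113 -0.556] deckx -0.023
0.54 [204.5 251.2] rack x,y [-0.009  0.003] deckx 0.083
0.54 [200.  276.7] rack x,y [-0.075  0.008] deckx 0.015
0.5 [204.1 270.8] rack x,y [-0.059 -0.001] deckx 0.031
```

The detector puts the five dowels at five separate groove positions. Now I carry the empty caddy back over the mat.

Emit:
{"method": "jog_arm", "body": {"rows": [{"dx": -0.6, "dy": -0.1, "dz": 0, "wx": 0, "wy": 0, "wz": 0, "jaw": 255}, {"dx": -2, "dy": -0.3, "dz": 0, "wx": 0, "wy": 0, "wz": 0, "jaw": 255}, {"dx": -4, "dy": -0.6, "dz": 0, "wx": 0, "wy": 0, "wz": 0, "jaw": 255}, {"dx": -6.1, "dy": -0.9, "dz": 0, "wx": 0, "wy": 0, "wz": 0, "jaw": 255}, {"dx": -8.2, "dy": -1.2, "dz": 0, "wx": 0, "wy": 0, "wz": 0, "jaw": 255}, {"dx": -10.2, "dy": -1.5, "dz": 0, "wx": 0, "wy": 0, "wz": 0, "jaw": 255}, {"dx": -12, "dy": -1.8, "dz": 0, "wx": 0, "wy": 0, "wz": 0, "jaw": 255}, {"dx": -13.4, "dy": -2.14, "dz": 0.3, "wx": 0, "wy": 0, "wz": -0.1, "jaw": 255}]}}

```text
t: 16.15
eef_pos: [0.5084, -0.1408, 0.2213]
tool_rot: [2.283, 2.155, 0.008]
contact_force: [0.6, 0.1, -2.6]
finger_gap: 0.0167
gripper_force: 70.5
```

Emit:
{"method": "jog_arm", "body": {"rows": [{"dx": -1.2, "dy": 0, "dz": 0, "wx": 0, "wy": 0, "wz": 0, "jaw": 255}, {"dx": -2.2, "dy": 0, "dz": 0.3, "wx": 0, "wy": 0, "wz": 0, "jaw": 255}, {"dx": -2.75, "dy": 0, "dz": 1, "wx": 0, "wy": 0, "wz": 0, "jaw": 255}, {"dx": -2.75, "dy": 0, "dz": 1.8, "wx": 0, "wy": 0, "wz": 0, "jaw": 255}, {"dx": -2.75, "dy": 0, "dz": 2.5, "wx": 0, "wy": 0, "wz": 0, "jaw": 255}, {"dx": -2.75, "dy": 0, "dz": 2.8, "wx": 0, "wy": 0, "wz": 0, "jaw": 255}, {"dx": -2.75, "dy": 0, "dz": 2.8, "wx": 0, "wy": 0, "wz": 0, "jaw": 255}, {"dx": -2.75, "dy": 0, "dz": 2.8, "wx": 0, "wy": 0, "wz": 0, "jaw": 255}]}}

```text
t: 17.15
eef_pos: [0.5066, -0.207, 0.1504]
tool_rot: [2.283, 2.157, 0.002]
contact_force: [-0.4, -0.2, -1.7]
finger_gap: 0.0169
gripper_force: 70.3
```

Run:
```python
from h import *
o=get_obs();print(o["t"],np.round(o["contact_force"],1),np.round(o["eef_pos"],4),np.round(o["tool_rot"],3))
R=toolR(-.054,0); 
for z in(.12,.105,.0966): p=np.array([.5075,-.206,z]);print(z,*jog(p,R,o))
# mat seen by wrist: dark pixels -> fit square with known caddy hidden
i=info("wrist");im=capture("wrist");m=(im.max(2)<40).astype(np.uint8)
q=proj(i,pose2(.5075,-.206,-.054,[[-110,110,3],[110,110,3],[110,-110,3],[-110,-110,3]]));print(q.round(1).tolist())
cv2.imwrite("pics/w5.png",im[:,:,::-1]);m[300:]=0
print([ (r,np.flatnonzero(m[r])[[0,-1]].tolist()) for r in range(20,300,30) if m[r].any()],[ (c,np.flatnonzero(m[:,c])[[0]].tolist()) for c in range(100,480,40) if m[:,c].any()])
```

```text
17.15 [-0.4 -0.2 -1.7] [ 0.5066 -0.207   0.1504] [2.283e+00 2.157e+00 2.000e-03]
0.12 [0.04 0.03 1.22] [ 0.01  0.   -0.02]
0.105 [0.04 0.03 1.82] [ 0.01  0.   -0.02]
0.0966 [0.04 0.03 2.15] [ 0.01  0.   -0.02]
[[158.4, 72.7], [407.5, 71.7], [383.4, 289.5], [183.6, 290.2]]
[] []
```

Run:
```python
import cv2,numpy as np
im=cv2.imread("pics/w5.png");g=im.max(2);print(g[100,[140,170,200,300,380,400,420]],g[[60,66,80,100],220])
m=g<70
for r in(90,120,150,180): print(r,np.flatnonzero(np.diff(m[r].astype(int)))[[0,-1]] if m[r].any() else None)
for c in(190,250,320,380): print(c,np.flatnonzero(np.diff(m[:250,c].astype(int)))[:1])
```

```text
[203  59  52  51  50  50 216] [218 217  55  51]
90 [162 403]
120 [165 400]
150 [169 396]
180 [173 393]
190 [73]
250 [73]
320 [73]
380 [73]
```

The mat edges sit within about 1 mm of the fitted pose, so I lower gently.

Emit:
{"method": "jog_arm", "body": {"rows": [{"dx": 0.04, "dy": 0.03, "dz": 0.4, "wx": 0, "wy": 0, "wz": 0, "jaw": 255}, {"dx": 0.04, "dy": 0.03, "dz": 0.9, "wx": 0, "wy": 0, "wz": 0, "jaw": 255}, {"dx": 0.04, "dy": 0.03, "dz": 1.35, "wx": 0, "wy": 0, "wz": 0, "jaw": 255}, {"dx": 0.04, "dy": 0.03, "dz": 1.65, "wx": 0, "wy": 0, "wz": 0, "jaw": 255}, {"dx": 0.04, "dy": 0.03, "dz": 1.8, "wx": 0, "wy": 0, "wz": 0, "jaw": 255}, {"dx": 0.04, "dy": 0.03, "dz": 1.9, "wx": 0, "wy": 0, "wz": 0, "jaw": 255}, {"dx": 0.04, "dy": 0.03, "dz": 1.98, "wx": 0, "wy": 0, "wz": 0, "jaw": 255}, {"dx": 0.04, "dy": 0.03, "dz": 2.02, "wx": 0, "wy": 0, "wz": 0, "jaw": 255}]}}

```text
t: 18.2
eef_pos: [0.507, -0.206, 0.0993]
tool_rot: [2.284, 2.157, 0.001]
contact_force: [0.9, -0.5, -2.9]
finger_gap: 0.0167
gripper_force: 70.4
```

Emit:
{"method": "jog_arm", "body": {"rows": [{"dx": 0, "dy": 0, "dz": 0, "wx": 0, "wy": 0, "wz": 0, "jaw": 255}, {"dx": 0, "dy": 0, "dz": 0.03, "wx": 0, "wy": 0, "wz": 0, "jaw": 255}, {"dx": 0, "dy": 0, "dz": 0.06, "wx": 0, "wy": 0, "wz": 0, "jaw": 255}, {"dx": 0, "dy": 0, "dz": 0.06, "wx": 0, "wy": 0, "wz": 0, "jaw": 255}]}}

```text
t: 18.7
eef_pos: [0.5068, -0.206, 0.0976]
tool_rot: [-2.284, -2.157, -0.0]
contact_force: [0.1, 0.2, -2.4]
finger_gap: 0.0168
gripper_force: 70.4
```

Emit:
{"method": "jog_arm", "body": {"rows": [{"dx": 0, "dy": 0, "dz": 0.02, "wx": 0, "wy": 0, "wz": 0, "jaw": 255}, {"dx": 0, "dy": 0, "dz": 0.04, "wx": 0, "wy": 0, "wz": 0, "jaw": 255}, {"dx": 0, "dy": 0, "dz": 0.06, "wx": 0, "wy": 0, "wz": 0, "jaw": 255}, {"dx": 0, "dy": 0, "dz": 0.06, "wx": 0, "wy": 0, "wz": 0, "jaw": 255}]}}

```text
t: 19.2
eef_pos: [0.5068, -0.206, 0.0968]
tool_rot: [-2.284, -2.156, -0.001]
contact_force: [-3.2, 1.3, 6.1]
finger_gap: 0.017
gripper_force: 71.5
```

Contact is made (+6 N), so I release and rise.

Emit:
{"method": "jog_arm", "body": {"rows": [{"dx": 0, "dy": 0, "dz": 0, "wx": 0, "wy": 0, "wz": 0, "jaw": 190}, {"dx": 0, "dy": 0, "dz": 0, "wx": 0, "wy": 0, "wz": 0, "jaw": 160}, {"dx": 0, "dy": 0, "dz": 0, "wx": 0, "wy": 0, "wz": 0, "jaw": 130}, {"dx": 0, "dy": 0, "dz": 0, "wx": 0, "wy": 0, "wz": 0, "jaw": 110}, {"dx": 0, "dy": 0, "dz": 0, "wx": 0, "wy": 0, "wz": 0, "jaw": 110}, {"dx": 0, "dy": 0, "dz": -0.5, "wx": 0, "wy": 0, "wz": 0, "jaw": 110}, {"dx": 0, "dy": 0, "dz": -1.5, "wx": 0, "wy": 0, "wz": 0, "jaw": 110}, {"dx": 0, "dy": 0, "dz": -3, "wx": 0, "wy": 0, "wz": 0, "jaw": 110}]}}

```text
t: 20.2
eef_pos: [0.5062, -0.206, 0.172]
tool_rot: [-2.284, -2.156, 0.002]
contact_force: [0.0, 0.8, -0.4]
finger_gap: 0.0483
gripper_force: 0.0
```

Emit:
{"method": "jog_arm", "body": {"rows": [{"dx": 0, "dy": 0, "dz": -1.5, "wx": 0, "wy": 0, "wz": 0, "jaw": 110}, {"dx": 0, "dy": -0.3, "dz": -3.5, "wx": 0, "wy": 0, "wz": 0, "jaw": 110}, {"dx": 1, "dy": -0.6, "dz": -5.5, "wx": 0, "wy": 0, "wz": 0, "jaw": 110}, {"dx": 2, "dy": -0.8, "dz": -6, "wx": 0, "wy": 0, "wz": 0, "jaw": 110}, {"dx": 3, "dy": -0.8, "dz": -6, "wx": 0, "wy": 0, "wz": 0, "jaw": 110}, {"dx": 3, "dy": -0.8, "dz": -6, "wx": 0, "wy": 0, "wz": 0, "jaw": 110}]}}

```text
t: 20.95
eef_pos: [0.4915, -0.1282, 0.322]
tool_rot: [2.28, 2.161, 0.003]
contact_force: [-0.3, 0.4, 0.9]
finger_gap: 0.0486
gripper_force: 0.0
```

Run:
```python
from h import *
o=get_obs();print(o["t"],np.round(o["contact_force"],1),np.round(o["eef_pos"],4))
i=info("wrist");w=capture("wrist");t=capture("top")
for d in landmark_of("wrist","caddy_grip")[:1]: print("grip",onz(i,px(d),.115).round(4))
a=cv2.resize(t[200:300,160:260,::-1],(400,400),interpolation=cv2.INTER_CUBIC)
b=cv2.resize(w[:,:,::-1],(533,400),interpolation=cv2.INTER_CUBIC)[:,80:480]
cv2.imwrite("pics/f.png",np.hstack([a,b]))
```

```text
20.95 [-0.3  0.4  0.9] [ 0.4915 -0.1282  0.322 ]
grip [[ 0.5042 -0.2074  0.115 ]]
```

View pics/f.png

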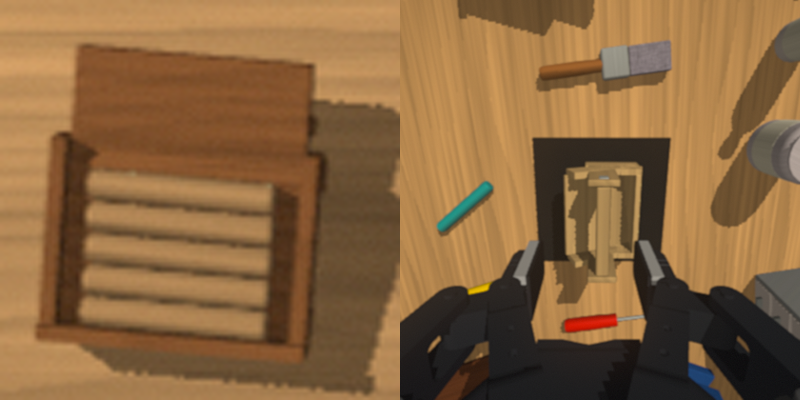

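The left half shows five dowels, one to a groove, at rows 190, 218, 248, 280 and 312. The right half shows the empty caddy upright in the middle of the mat at about (603,215), with nothing else disturbed, so I hand in.

```bash
python3 -c "
from plant import *
print(hand_in())"
```

```text
the job is handed in; nothing more can be done
None
```

The five dowels lie one to a groove on the rack, the empty caddy stands upright in the middle of its mat with nothing else disturbed, and the job was handed in at about 21 s.

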